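# Hold a glass cell in the light path of a bench photometer

## Task

The black floor plate of the light-measuring fixture is propped up at one end: press that end down until the plate lies level in its recess. Then pick up the longer of the two glass cells by its two frosted sides only, never touching the clear end windows or the stopper with the fingers, and hold it upright and still in the light path, centred midway between the two lens tubes and at their height, with its clear windows facing the tubes. Finish while still holding it there in the air, and leave the other things where they are.

Things in the scene. Friction and masses are not known exactly. Their poses are not given: they have to be found in the camera images.
- fixture: Fixed light-measuring fixture: base 130 (x) x 190 (y) x 12 mm, a black tower at each y end (top 78 mm up, inner faces y = +-62 mm), each with a 24 mm dia. lens tube sticking 12 mm inward: 100 mm free between tubes. Light runs along y. Plate recess 63 mm wide, 6 mm deep, its floor 6 mm above the bench, open at the -x end. Origin: under the base centre, on the bench; z up.
- beam_mid (a point): Middle of the light path, midway between the two lens tubes, 60 mm above the bench; axes as the fixture's (y along the light, z up).
- plate: Loose black floor plate 100 (x) x 60 (y) x 6 mm, 60 g, in the recess under the light path, x along the fixture's x. Origin: centre of its underside. Its -x end is propped about 10 mm up by a hidden stiff friction catch; pressing that end with 5 to 10 N drives the catch down, where it stays. Level, its underside is 6 mm and its top 12 mm above the bench, flush with the base.
- press_end (a point): Point on the plate's top face near its propped end, 42 mm from the plate's middle towards -x and centred across it, right above the catch.
- long_cell: The longer glass cell, standing upright on the tray: 30 mm long (x, along which light is to pass), 16 mm wide (y), 46 mm high without stopper, about 43 g. The two frosted sides are the larger faces (+-y, 24 mm long, 46 mm high, 16 mm apart). Origin: centre of its underside, z up.
- long_cell_mid (a point): Centre of the longer cell's glass, 23 mm above its underside; axes as the cell's.
- long_cell_windows: The clear windows at the longer cell's two x ends, each 3 mm thick, 12 mm wide, 42 mm high, set 2 mm in from the frosted sides. Not to be touched by the fingers. Origin and axes as the cell's.
- long_cell_stopper: White stopper in the top of the longer cell, 9 mm in diameter, 7 mm high, at the middle of the top. Not to be touched by the fingers. Origin and axes as the cell's.
- short_cell: The shorter glass cell, 16 x 16 mm, 46 mm high plus the same stopper, standing on the tray about 110 mm from the longer one. To be left alone. Origin: centre of its underside.
- tray: Fixed flat grey tray, 128 (x) x 228 (y) mm, standing surface 6 mm above the bench with a rim 4 mm higher. Origin: under its centre, on the bench.
- eval_board: Loose green circuit board on four standoffs, 60 x 80 mm, 23 mm high. To be left alone. Origin: under its centre.
- part_box: Loose black component box with white label, 30 x 42 x 22 mm. To be left alone. Origin: centre of its underside.
- duster: Loose can, 52 mm in diameter, 95 mm high. To be left alone. Origin: centre of its underside.
Mind the look-alikes: they are no part of the job. Leave any green or pink look-alike of the fixture alone.

How it is judged:
By the outcome, as a careful person would: the job done as asked, in the order asked, and still so for the second after the job is handed in, while the arm keeps its last pose, push and grip.
It also fails if it takes over 51 s, if anything falls off the work surface, if the arm or the gripper's body presses on something with over 40 N, if the wrist force passes 120 N, or if a joint passes its speed limit or range.

## Robot

A 6-joint arm with a two-finger parallel gripper is mounted at the origin on the work surface. World frame = base frame: x ahead of the robot, y to its left, z up, the work surface at z = 0. Lengths are in mm, angles in rad, forces in N, time in s.
With the tool pointing down it reaches from about 400 to 925 mm from the base axis. Payload 12.5 kg.
Tool frame: the origin (TCP) lies on the front face of the gripper's body, between the roots of the fingers; the fingertips stand 78 mm ahead of it and the grasp point (between the pads) lies 59 mm ahead of it (env.nose_length is the distance from the TCP to the fingertips, in mm); z points along the fingers, y is the line along which they close (so a half turn about z gives the same grasp; the last joint's range is limited). The gripper opens to 95 mm and grips with 3 to 60 N. Pads are 20 mm wide; open, the fingers measure 119 mm over their backs; the gripper's body (75 mm by 180 mm) begins 59 mm behind the grasp point.
Start: joints at [1.24, 0.491, 1.559, -0, 1.092, -0.106], TCP at [139.299, 609.29, 292.261] pointing down, gripper open.
Joint ranges: [-3.1, 3.1], [-0.84, 2.19], [0.05, 2.79], [-1.13, 4.28], [0.06, 2.93], [-2.69, 2.69]. Speed limits (rad/s): [2.22, 2.22, 2.79, 3.14, 3.14, 3.14].

## Interface

Orientations are given as [roll, pitch, yaw] about the fixed x, y, z axes, in that order (R = Rz(yaw) Ry(pitch) Rx(roll)).
In Python, from cell import env gives the robot as it stands.
- The arm moves only by the tool jog_arm, never from a script. Its argument "motion" is a list of rows, each a list of 7 numbers: the turn, a rotation vector about the tool's x, y, z in degrees, then the shift along the tool's x, y, z in mm, then the finger opening in mm, from 0 to 95.1. In form: [[wx, wy, wz, x, y, z, hand], ...]. A call has 1 to 10 rows; each row shifts and turns the commanded pose from where the row before left it, along the tool's axes as they then stand; what a row does not reach is not made up. A row lasts 1/8 s, in which the tool goes at most 62.5 mm and 10.7 degrees, less where a joint would pass 70% of its speed; a pose out of reach is approached as far as the arm can. A call is refused whole if a number of a shift passes 62.5 or a number of a turn 10.7, either way. A call with a gripper value outside its range is refused whole. The fingers move at their own pace and stop on an object; the grip force is fixed at half the most. Time passes only in rows, so rows that do not move let the fingers close. It gives the time, the measured TCP pose, the force, the opening and the grip force at its end, in the units of the state.
- env.state(): the state, without advancing time (a new reading comes with each control period).
- env.read_camera(name): name is "side" or "top"; returns a dict with "color" (480x640x3 uint8, red, green, blue), "z_map" (480x640 float32, mm along the optical axis (not along the pixel's ray), 0 where there is no reading), "camera_matrix" (3x3 intrinsics, pixels), "world_to_cam" (4x4, takes a point from world to camera coordinates). Camera axes: x right, y up, looking along -z (the intrinsics and any distortion apply to the point x, -y, -z); pixel columns grow to the right and rows downward; lengths in mm; the calibration is good to about 2 mm. A picture is of the moment at which its call begins.
- env.job_done(): hands the job in; it is judged then, once.
Trained networks look in the newest picture that a camera, given by its name, has taken for a name from the list of things; names that differ only in an ending like _2 or _b are one class to them, and where a whole thing is asked for, a point or a joint stands for the part that bears it (a point fixed in the world has none). Each returns a list of dicts, best first, with "score" (0 to 1); they miss things now and then, are a little off and sometimes report something else, mostly with a low value. They report only what shows in the picture. A call takes as long as a camera call. They do not tell look-alikes from the thing itself.
- env.recognise(camera, thing): "location" ([column, row] in pixels, amid what is visible of it).
The state is a dict: "t": time; "joints": joint angles; "qvel": joint speeds; "tau": joint torques, N m; "eef_pos": TCP position; "tcp_rot": TCP orientation; "ft_force": force on the tool from outside, world axes, zero at the start; "moment": the same for the moment, N m; "opening": opening from 0.0 (shut) to 1.0 (fully open); "grip_force": force on a finger pad.
Only numpy, scipy, OpenCV 4.12 (cv2) and the standard library are available. Lean on these libraries where they do the work, as an engineer would, in place of code of your own. Each camera call takes 0.05 s, during which the arm holds its last target. There are 200 camera calls.

## Working session

There is one attempt and no reset: what is moved stays moved. The work goes in short steps, Python scripts to look and compute and a tool call to move; the robot and the scene stay as the last step left them, time stands still between calls to the robot, and variables do not carry over. Pictures are saved under pics/ and viewed, at most 10 in all, crops included, and the job is handed in when it is done.

Besides the shell and the picture viewer there is one more tool, called after "Call:" by a JSON object that holds its "name" and its "arguments". jog_arm: Moves the arm, as the interface text tells. Its arguments: {"type":"object","properties":{"motion":{"type":"array"}},"required":["motion"]}

```bash
mkdir -p pics; ls
cat > h.py <<'E'
import numpy as np, cv2
from cell import env
def shot(n,fn=None):
    c=env.read_camera(n)
    if fn: cv2.imwrite('pics/'+fn,c["color"][...,::-1])
    np.savez('last_%s.npz'%n,**{k:np.asarray(v) for k,v in c.items()})
    return c
def load(n): return dict(np.load('last_%s.npz'%n))
def world(c):
    K=c["camera_matrix"];T=np.linalg.inv(c["world_to_cam"]);z=c["z_map"].astype(float)
    v,u=np.mgrid[0:480,0:640]
    P=np.stack([(u-K[0,2])/K[0,0]*z,-(v-K[1,2])/K[1,1]*z,-z,np.ones_like(z)],-1)@T.T
    P=P[...,:3]; P[z==0]=np.nan
    return P
def proj(c,p):
    q=c["world_to_cam"]@np.append(p,1);q=c["camera_matrix"]@np.array([q[0],-q[1],-q[2]]);return q[:2]/q[2]
E
python3 - <<'E'
from h import *
print(env.state())
for n in("top","side"):
    c=shot(n,n+'0.png');P=world(c)
    print(n,c["camera_matrix"].tolist(),np.linalg.inv(c["world_to_cam"]).round(3).tolist())
    for t in("fixture","plate","long_cell","short_cell","tray","press_end","long_cell_stopper"):
        for d in env.recognise(n,t)[:3]:
            u,v=np.round(d["location"]).astype(int);print(t,round(d["score"],2),u,v,P[v,u].round(0))
E
```

```text
pics
{'t': 0.0, 'joints': array([ 1.24038050e+00,  4.91539688e-01,  1.55944660e+00, -1.53565601e-05,
        1.09166785e+00, -1.05586266e-01]), 'qvel': array([ 0.00022523, -0.00038426,  0.00015644, -0.00057749,  0.00148697,
       -0.0020394 ]), 'tau': array([-4.85470937e-04, -6.12648010e+01, -2.58184952e+01,  6.92013488e-02,
        4.82780510e-02, -1.49703887e-04]), 'eef_pos': array([139.25990971, 609.13126293, 291.67502516]), 'tcp_rot': array([-3.14053565e+00, -9.83257641e-05,  2.91677013e+00]), 'ft_force': array([-0.03683339,  0.73948739,  0.25618883]), 'moment': array([-0.00930786, -0.02114556,  0.03762516]), 'grip_force': 0.0, 'opening': 0.9984085564484437}
top [[585.3290558138146, 0.0, 319.7169382189024], [0.0, 585.3290558138146, 236.9689008885304], [0.0, 0.0, 1.0]] [[-0.003, 0.985, -0.174, 373.782], [-1.0, -0.006, -0.017, -42.9], [-0.018, 0.174, 0.985, 1155.504], [0.0, 0.0, 0.0, 1.0]]
fixture 0.97 349 350 [356. -79.   9.]
fixture 0.96 401 234 [ 582. -185.    9.]
fixture 0.65 496 336 [ 382. -362.    6.]
plate 0.67 384 232 [ 584. -150.   18.]
long_cell 0.68 180 239 [567. 244.  54.]
short_cell 0.5 229 266 [514. 149.  52.]
tray 0.81 206 256 [541. 204.   3.]
press_end 0.8 384 233 [ 582. -150.   22.]
side [[451.25013745391226, 0.0, 316.02142819508236], [0.0, 451.25013745391226, 239.5416521435544], [0.0, 0.0, 1.0]] [[-0.984, 0.128, -0.126, 458.183], [-0.179, -0.725, 0.665, 523.499], [-0.006, 0.677, 0.736, 725.031], [0.0, 0.0, 0.0, 1.0]]
fixture 0.9 414 179 [ 388. -276.   80.]
fixture 0.83 422 271 [354. -79.   5.]
fixture 0.77 318 230 [570. -86.  79.]
plate 0.67 321 222 [ 578. -169.   18.]
plate 0.42 284 408 [559. 264.  53.]
long_cell 0.76 286 410 [555. 266.  51.]
short_cell 0.58 324 354 [515. 162.  48.]
tray 0.95 298 394 [548. 219.   7.]
press_end 0.89 323 226 [ 571. -156.   19.]
```

View pics/top0.png

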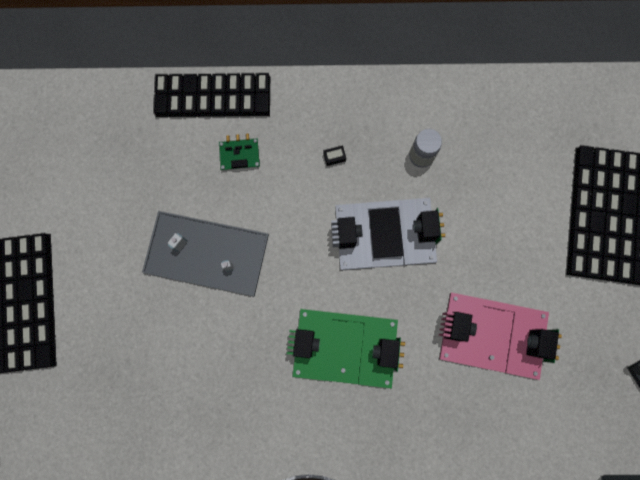

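View pics/side0.png

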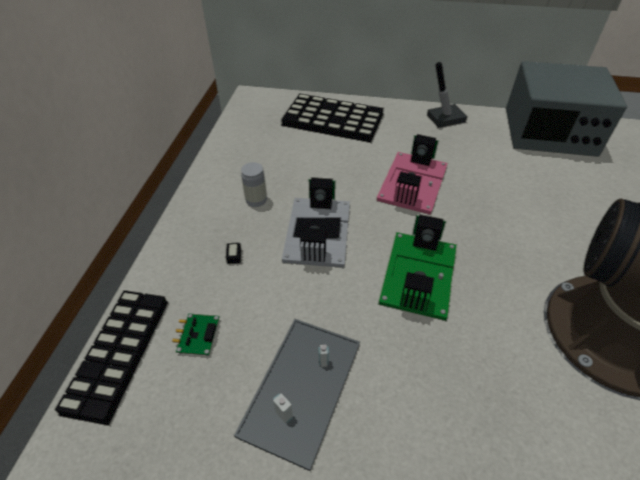

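Candidates in the top view:
- **Fixtures:** grey with black plate at (386,233), green at (347,350), pink at (497,336). I choose grey, because the other two are named look-alikes and have no plate.
- **Cells:** long one at (175,241), short one at (226,267).

Next I measure these and check the choice in one crop.

Run:
```python
from h import *
c=load("top");P=world(c);I=c["color"]
s=load("side");Q=world(s);J=s["color"]
a=cv2.resize(I[190:280,325:450],(0,0),fx=3.2,fy=3.2,interpolation=3)
b=cv2.resize(I[225:285,155:245],(0,0),fx=4.4,fy=4.4,interpolation=3)
d=cv2.resize(J[170:270,280:355],(0,0),fx=3,fy=3,interpolation=3)
e=cv2.resize(J[335:430,260:340],(0,0),fx=3,fy=3,interpolation=3)
W=np.zeros((600,800,3),np.uint8)
W[:a.shape[0],:a.shape[1]]=a;W[:b.shape[0],402:402+b.shape[1]]=b[:, :398];W[290:290+d.shape[0],:d.shape[1]]=d;W[290:290+e.shape[0],402:402+e.shape[1]]=e
cv2.imwrite('pics/crop1.png',W[...,::-1])
for nm,X,C in(("top",P,I),("side",Q,J)):
    g=C.astype(int); sat=g.max(-1)-g.min(-1); br=g.mean(-1)
    near=(abs(X[...,0]-582)<110)&(abs(X[...,1]+150)<140)
    # plate: dark, low, in middle
    m=near&(br<60)&(X[...,2]<40)&(abs(X[...,1]+150)<45)&(abs(X[...,0]-582)<70)
    p=X[m];print(nm,"plate n",len(p),cv2.minAreaRect(p[:,:2].astype(np.float32)))
    A=np.c_[p[:,:2]-[582,-150],np.ones(len(p))];print(" fit z",np.linalg.lstsq(A,p[:,2],rcond=None)[0])
    t=X[near&(X[...,2]>68)&(X[...,2]<90)];
    for sg in(1,-1):
        k=t[(t[:,1]+150)*sg>0]
        if len(k)>4: print(" tower",sg,len(k),cv2.minAreaRect(k[:,:2].astype(np.float32)),np.median(k[:,2]))
    b=near&(X[...,2]>2)&(X[...,2]<20)&(br>60)
    p=X[b];print(" base",len(p),cv2.minAreaRect(p[:,:2].astype(np.float32)),np.percentile(p,[2,98],axis=0).round(0).tolist(),np.median(p[:,2]))
    for nn,x,y in(("long",567,250),("short",514,155)):
        k=X[(np.hypot(X[...,0]-x,X[...,1]-y)<32)&(X[...,2]>40)]
        print(nn,len(k),k.mean(0).round(1),k[:,2].max(),cv2.minAreaRect(k[:,:2].astype(np.float32)))
    tr=X[(np.hypot(X[...,0]-541,X[...,1]-204)<150)&(br<110)&(X[...,2]<20)&(sat<25)&(X[...,1]>100)]
    print("tray",cv2.minAreaRect(tr[:,:2].astype(np.float32)))
```

```text
top plate n 1454 ((584.48974609375, -153.73892211914062), (99.07406616210938, 60.53059387207031), 3.057387590408325)
 fit z [-1.02076230e-01 -1.36473147e-03  1.90180338e+01]
 tower 1 606 ((578.8212280273438, -74.98091125488281), (50.00722122192383, 57.31686782836914), 4.583365440368652) 78.08708095889176
 tower -1 574 ((589.57373046875, -225.57289123535156), (61.7447624206543, 49.12950134277344), 5.260097503662109) 78.22357486437545
 base 6588 ((582.428955078125, -150.72576904296875), (278.25946044921875, 219.30604553222656), 89.92802429199219) [[478.0, -282.0, 2.0], [686.0, -18.0, 17.0]] 8.413424716295935
long 151 [564.5 254.3  52.7] 65.23591244950217 ((565.0426635742188, 254.99415588378906), (18.183130264282227, 29.802724838256836), 50.355682373046875)
short 75 [517.6 155.1  53.1] 65.13399723623297 ((518.4323120117188, 156.2229766845703), (15.72315502166748, 16.671630859375), 18.238414764404297)
tray ((545.4984130859375, 205.39004516601562), (229.42173767089844, 129.82130432128906), 77.86766052246094)
side plate n 631 ((584.1619873046875, -152.50900268554688), (100.13988494873047, 
[... 228 characters left out ...]
51 ((587.1896362304688, -224.93032836914062), (58.55904769897461, 49.01126480102539), 5.82968807220459) 78.34432154014974
 base 3505 ((582.0323486328125, -149.92518615722656), (279.858642578125, 219.93067932128906), 89.97695922851562) [[478.0, -278.0, 2.0], [682.0, -18.0, 16.0]] 11.141899770628243
long 244 [562.6 257.4  51.9] 61.55726192028101 ((563.3649291992188, 255.4542999267578), (16.997543334960938, 30.34224510192871), 51.46990966796875)
short 112 [516.3 158.5  51.9] 62.98539591745066 ((516.7507934570312, 156.5701446533203), (15.011338233947754, 15.819387435913086), 9.993093490600586)
tray ((545.3662109375, 204.6180419921875), (230.01490783691406, 130.54241943359375), 77.74388885498047)
```

View pics/crop1.png

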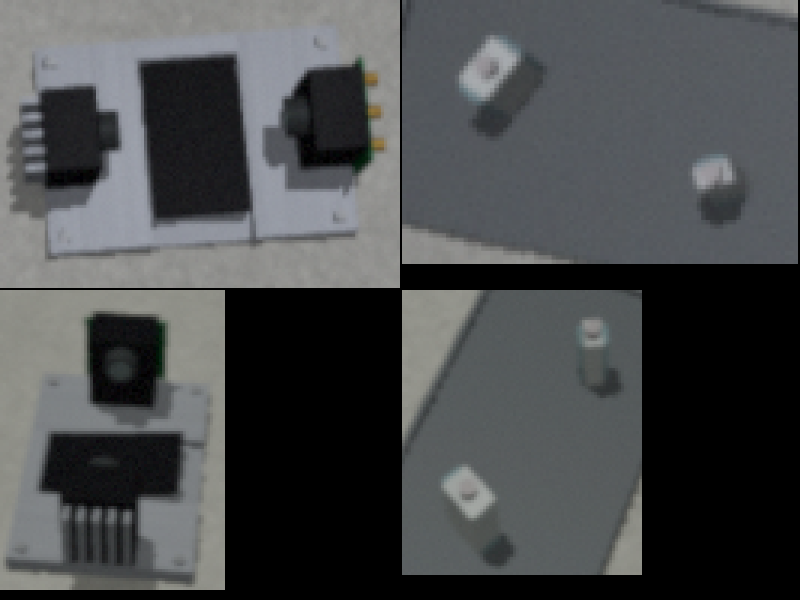

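The crop shows the grey fixture with the black plate, whose robot-side end (bottom, about (386,258) in the top view) is raised. The longer, oblong cell is at top-view (175,241) and the square one at (226,267). I still need to refine the fixture yaw.

```bash
cat >> h.py <<'E'
def base(c,x=582,y=-151):
    X=world(c);g=c["color"].astype(int);br=g.mean(-1)
    m=(abs(X[...,0]-x)<85)&(abs(X[...,1]-y)<115)&(X[...,2]>7.5)&(X[...,2]<17)&(br>70)
    m=cv2.morphologyEx(m.astype(np.uint8),cv2.MORPH_OPEN,np.ones((3,3)))
    n,l,st,_=cv2.connectedComponentsWithStats(m)
    k=np.isin(l,[i for i in range(1,n) if st[i,4]>60])
    return X[k]
E
python3 - <<'E'
from h import *
from scipy.optimize import minimize
for n in("top","side"):
    c=load(n);p=base(c);print(n,len(p),cv2.minAreaRect(p[:,:2].astype(np.float32)),np.median(p[:,2]))
    # template: max signed-distance robust fit of outer edges
    X=world(c)
    for a in np.radians([2,2.5,3,3.5,4,4.5,5]):
        R=np.array([[np.cos(a),np.sin(a)],[-np.sin(a),np.cos(a)]]);q=(p[:,:2]-[582,-151])@R.T
        lo,hi=np.percentile(q,[.7,99.3],axis=0);print(np.degrees(a).round(1),(hi-lo).round(1),((hi+lo)/2@R+[582,-151]).round(1))
    for sg in(1,-1): # tower tops
        k=X[(abs(X[...,0]-583)<60)&(X[...,2]>74)&(X[...,2]<82)&((X[...,1]+150)*sg>0)&(abs(X[...,1]+150)<130)]
        m=c["color"].astype(int)[(abs(X[...,0]-583)<60)&(X[...,2]>74)&(X[...,2]<82)&((X[...,1]+150)*sg>0)&(abs(X[...,1]+150)<130)]
        print(sg,len(k),np.percentile(k,[1,50,99],axis=0).round(1).tolist(),cv2.minAreaRect(k[:,:2].astype(np.float32)))
E
```

```text
top 2894 ((584.82763671875, -152.9410400390625), (130.82177734375, 190.11427307128906), 4.170733451843262) 13.116076843111273
2.0 [132.4 188.1] [ 584.7 -153.5]
2.5 [131.3 187.7] [ 584.6 -153.3]
3.0 [130.2 187.6] [ 584.6 -153. ]
3.5 [129.4 187.3] [ 584.6 -153. ]
4.0 [129.6 187.2] [ 584.7 -152.8]
4.5 [129.4 187.1] [ 584.7 -152.8]
5.0 [130.1 187. ] [ 584.7 -152.8]
1 447 [[554.6, -98.1, 74.4], [578.5, -75.3, 78.7], [602.9, -55.8, 81.8]] ((578.8770751953125, -75.67707824707031), (50.00722122192383, 53.14897155761719), 4.583365440368652)
-1 445 [[565.1, -247.9, 74.5], [589.5, -230.8, 78.7], [614.6, -211.5, 81.9]] ((590.7510375976562, -225.36294555664062), (52.52061462402344, 45.783485412597656), 5.602203845977783)
side 1822 ((582.7942504882812, -153.2798309326172), (130.49859619140625, 194.26869201660156), 4.159646034240723) 13.168596686197588
2.0 [131.7 191.6] [ 582.1 -152.7]
2.5 [130.7 191.1] [ 582.1 -152.9]
3.0 [129.9 190.6] [ 582.2 -153. ]
3.5 [129.1 190.3] [ 582.4 -153. ]
4.0 [128.8 189.8] [ 582.5 -152.8]
4.5 [129.  189.9] [ 582.6 -152.6]
5.0 [129.7 190.1] [ 582.6 -152.6]
1 345 [[552.1, -92.2, 74.4], [576.4, -71.9, 78.8], [601.1, -57.3, 81.4]] ((577.2898559570312, -78.72152709960938), (49.8549690246582, 43.8433723449707), 5.943036079406738)
-1 254 [[563.3, -249.0, 74.2], [587.3, -228.3, 79.1], [612.1, -209.5, 81.5]] ((587.2024536132812, -225.61497497558594), (50.60911178588867, 46.6452522277832), 7.099837779998779)
```

Call:
{"name": "jog_arm", "arguments": {"motion": [[0, 0, 10.4, 0, 0, 0, 0], [0, 0, 10.4, 0, 0, 0, 0], [0, 0, 10.4, 0, 0, 0, 0], [0, 0, 10.4, 0, 0, 0, 0], [0, 0, 10.4, 0, 0, 0, 0], [0, 0, 10.4, 0, 0, 0, 0], [0, 0, 10.4, 0, 0, 0, 0], [0, 0, 0.2, 0, 0, 0, 0]]}}

```text
t: 1.8
eef_pos: [139.3, 609.3, 292.3]
tcp_rot: [3.142, -0.0, 1.644]
ft_force: [-0.5, 0.5, 0.7]
opening: 0.213
grip_force: 0.0
```

Call:
{"name": "jog_arm", "arguments": {"motion": [[0, 0, 0, -41, 36, 0, 0], [0, 0, 0, -41, 36, 0, 0], [0, 0, 0, -41, 36, 0, 0], [0, 0, 0, -41, 36, 0, 0], [0, 0, 0, -41, 36, 0, 0], [0, 0, 0, -41, 36, 0, 0], [0, 0, 0, -41, 36, 0, 0], [0, 0, 0, -41, 36, 0, 0], [0, 0, 0, 0, 0, 0, 0]]}}

```text
t: 2.92
eef_pos: [452.3, 300.6, 292.2]
tcp_rot: [3.141, 0.0, 1.643]
ft_force: [-1.0, 0.7, -0.7]
opening: 0.004
grip_force: 0.0
```

Call:
{"name": "jog_arm", "arguments": {"motion": [[0, 0, 0, -46, 6, 0, 0], [0, 0, 0, -46, 6, 0, 0], [0, 0, 0, -46, 6, 0, 0], [0, 0, 0, -46, 6, 0, 0], [0, 0, 0, -46, 6, 0, 0], [0, 0, 0, -46, 6, 0, 0], [0, 0, 0, -46, 6, 0, 0], [0, 0, 0, -46, 6, 0, 0], [0, 0, 0, -46, 6, 0, 0], [0, 0, 0, 0, 0, 0, 0]]}}

```text
t: 4.18
eef_pos: [534.1, -107.9, 292.0]
tcp_rot: [3.141, 0.0, 1.644]
ft_force: [0.5, -0.0, -0.6]
opening: 0.004
grip_force: 0.0
```

Call:
{"name": "jog_arm", "arguments": {"motion": [[0, 0, 0, -48, 5, 0, 0], [0, 0, 0, 0, 0, 45, 0], [0, 0, 0, 0, 0, 45, 0], [0, 0, 0, 0, 0, 45, 0], [0, 0, 0, 0, 0, 30, 0], [0, 0, 0, 0, 0, 10, 0], [0, 0, 0, 0, 0, 4, 0], [0, 0, 0, 0, 0, 0, 0]]}}

```text
t: 5.18
eef_pos: [542.5, -153.5, 114.1]
tcp_rot: [3.14, 0.0, 1.644]
ft_force: [-0.4, 0.7, 0.4]
opening: 0.003
grip_force: 0.0
```

Run:
```python
from h import *
print(env.state()["eef_pos"])
c=shot("side");I=c["color"]
cv2.imwrite('pics/press.png',cv2.resize(I[130:270,260:400],(560,560),interpolation=3)[...,::-1])
```

```text
[ 542.51803848 -153.50665121  114.09137651]
```

View pics/press.png

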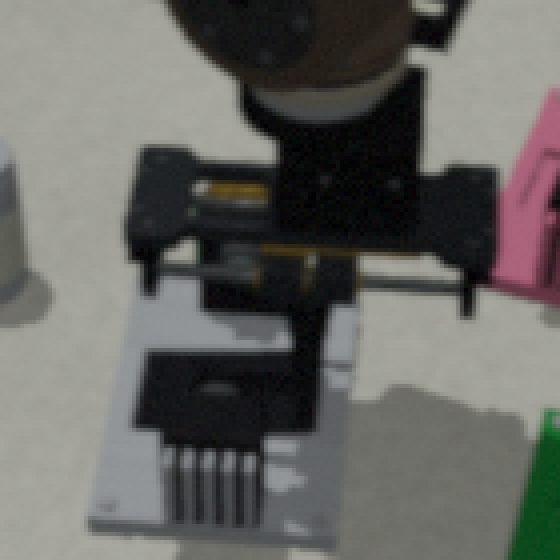

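The closed fingers sit above the propped end of the plate, around (310,400) in the crop, and the hand is clear of both towers. Pressing down now.

Call:
{"name": "jog_arm", "arguments": {"motion": [[0, 0, 0, 0, 0, 8, 0], [0, 0, 0, 0, 0, 2, 0], [0, 0, 0, 0, 0, 2, 0], [0, 0, 0, 0, 0, 2, 0], [0, 0, 0, 0, 0, 2, 0], [0, 0, 0, 0, 0, 0, 0]]}}

```text
t: 5.98
eef_pos: [542.1, -153.7, 97.1]
tcp_rot: [-3.141, -0.0, 1.643]
ft_force: [-0.9, 0.6, 1.6]
opening: 0.008
grip_force: 0.7
```

Call:
{"name": "jog_arm", "arguments": {"motion": [[0, 0, 0, 0, 0, 2, 0], [0, 0, 0, 0, 0, 1, 0], [0, 0, 0, 0, 0, 1, 0], [0, 0, 0, 0, 0, 0, 0]]}}

```text
t: 6.48
eef_pos: [542.1, -153.7, 93.1]
tcp_rot: [-3.142, -0.0, 1.643]
ft_force: [-1.3, -0.1, 1.1]
opening: 0.007
grip_force: 0.8
```

Call:
{"name": "jog_arm", "arguments": {"motion": [[0, 0, 0, 0, 0, 1, 0], [0, 0, 0, 0, 0, 1, 0], [0, 0, 0, 0, 0, 0.5, 0], [0, 0, 0, 0, 0, 0, 0]]}}

```text
t: 6.98
eef_pos: [542.2, -153.7, 90.6]
tcp_rot: [3.141, -0.0, 1.643]
ft_force: [-1.3, 0.1, 2.0]
opening: 0.003
grip_force: 0.6
```

Call:
{"name": "jog_arm", "arguments": {"motion": [[0, 0, 0, 0, 0, 0.5, 0], [0, 0, 0, 0, 0, 0, 0]]}}

```text
t: 7.22
eef_pos: [542.3, -153.7, 90.2]
tcp_rot: [3.141, -0.0, 1.643]
ft_force: [-2.0, 0.4, 2.8]
opening: 0.005
grip_force: 1.3
```

Call:
{"name": "jog_arm", "arguments": {"motion": [[0, 0, 0, 0, 0, 0.5, 0], [0, 0, 0, 0, 0, 0, 0]]}}

```text
t: 7.48
eef_pos: [542.2, -153.7, 89.9]
tcp_rot: [3.141, 0.0, 1.643]
ft_force: [-2.0, 0.5, 6.1]
opening: 0.008
grip_force: 2.8
```

Call:
{"name": "jog_arm", "arguments": {"motion": [[0, 0, 0, 0, 0, 0.5, 0], [0, 0, 0, 0, 0, 0, 0]]}}

```text
t: 7.72
eef_pos: [542.2, -153.7, 89.9]
tcp_rot: [3.141, 0.0, 1.643]
ft_force: [-3.0, 0.9, 12.2]
opening: 0.003
grip_force: 5.9
```

Call:
{"name": "jog_arm", "arguments": {"motion": [[0, 0, 0, 0, 0, 0.4, 0], [0, 0, 0, 0, 0, 0, 0]]}}

```text
t: 7.98
eef_pos: [542.2, -153.7, 89.9]
tcp_rot: [3.141, 0.0, 1.643]
ft_force: [-5.1, 0.4, 16.7]
opening: 0.005
grip_force: 8.4
```

Call:
{"name": "jog_arm", "arguments": {"motion": [[0, 0, 0, 0, 0, -3, 0], [0, 0, 0, 0, 0, -20, 0], [0, 0, 0, 0, 0, -45, 0], [0, 0, 0, 0, 0, -45, 0], [0, 0, 0, 0, 0, -45, 40], [0, 0, 0, 0, 0, -43, 40], [0, 0, 0, 50, 4, 0, 40], [0, 0, 0, 50, 4, 0, 40], [0, 0, 0, 50, 4, 0, 40], [0, 0, 0, 50, 4, 0, 40]]}}

```text
t: 9.22
eef_pos: [543.8, 48.5, 289.8]
tcp_rot: [3.141, -0.0, 1.643]
ft_force: [0.6, 0.3, 0.4]
opening: 0.421
grip_force: 0.0
```

Run:
```python
from h import *
from scipy.optimize import minimize
print(env.state()["eef_pos"],env.state()["tcp_rot"])
for n in("top","side"):
    c=shot(n);X=world(c);br=c["color"].mean(-1)
    m=(br<60)&(X[...,2]<40)&(abs(X[...,1]+153)<40)&(abs(X[...,0]-584)<60)
    p=X[m]
    if len(p)>50:
        A=np.c_[p[:,:2]-[584,-153],np.ones(len(p))];print(n,len(p),"plate fit z",np.linalg.lstsq(A,p[:,2],rcond=None)[0])
    for x,y in((564,255),(517,156)):
        m=(np.hypot(X[...,0]-x,X[...,1]-y)<32)&(X[...,2]>46)&(X[...,2]<54.5)
        k=X[m]
        if len(k)<10: print(n,"hidden");continue
        d=k[:,:2]-k[:,:2].mean(0);w,V=np.linalg.eigh(d.T@d/len(d))
        print(n,len(k),k.mean(0).round(1),"pca",np.degrees(np.arctan2(V[1,1],V[0,1])).round(1),np.sqrt(12*w).round(1),cv2.minAreaRect(k[:,:2].astype(np.float32)))
```

```text
[543.78295712  48.49238056 289.80884853] [ 3.14093569e+00 -1.28922159e-04  1.64250930e+00]
top 1397 plate fit z [-5.97303415e-04  2.61473592e-03  1.31453900e+01]
top 44 [562.8 260.3  51.8] pca 162.5 [13.3 30.5] ((564.4779052734375, 256.89923095703125), (16.271854400634766, 26.695899963378906), 49.51740646362305)
top hidden
side 354 plate fit z [-2.28854102e-03  2.02384410e-03  1.32537063e+01]
side 176 [562.6 257.1  51.6] pca 143.2 [17.5 31.8] ((563.5055541992188, 255.32044982910156), (16.6551570892334, 30.501468658447266), 52.93684387207031)
side 65 [516.1 158.4  51.2] pca -176.9 [15.8 17.7] ((516.8592529296875, 156.21694946289062), (14.98165512084961, 15.819733619689941), 9.601041793823242)
```

The plate now lies level: its slope is about 0 and its height matches the base. On to the cell.

Call:
{"name": "jog_arm", "arguments": {"motion": [[0, 0, -9.4, 0, 0, 0, 40], [0, 0, -9.4, 0, 0, 0, 40], [0, 0, -9.4, 0, 0, 0, 40], [0, 0, -9.4, 0, 0, 0, 40], [0, 0, -9.3, 0, 0, 0, 40], [0, 0, 0, 28.5, 43.3, 0, 40], [0, 0, 0, 28.5, 43.3, 0, 40], [0, 0, 0, 28.5, 43.3, 0, 40], [0, 0, 0, 28.5, 43.3, 0, 40], [0, 0, 0, 0, 0, 0, 40]]}}

```text
t: 10.58
eef_pos: [564.2, 255.7, 289.3]
tcp_rot: [3.141, -0.0, 2.464]
ft_force: [-0.3, 0.3, 0.7]
opening: 0.422
grip_force: 0.0
```

Call:
{"name": "jog_arm", "arguments": {"motion": [[0, 0, 0, 0, 0, 50, 40], [0, 0, 0, 0, 0, 50, 40], [0, 0, 0, 0, 0, 30, 40], [0, 0, 0, 0, 0, 0, 40], [0, 0, 0, 0, 0, 0, 40]]}}

```text
t: 11.2
eef_pos: [564.8, 252.8, 161.1]
tcp_rot: [3.14, 0.001, 2.461]
ft_force: [-0.3, -0.4, -0.2]
opening: 0.422
grip_force: 0.0
```

Run:
```python
from h import *
print(env.state()["eef_pos"],env.state()["tcp_rot"])
c=shot("side");I=c["color"]
cv2.imwrite('pics/grasp.png',cv2.resize(I[310:450,220:360],(560,560),interpolation=3)[...,::-1])
X=world(c)
k=X[(np.hypot(X[...,0]-564,X[...,1]-255)<30)&(X[...,2]>20)&(X[...,2]<64)&(c["color"].mean(-1)>90)]
print(len(k),k.mean(0),cv2.minAreaRect(k[:,:2].astype(np.float32)))
p=env.state()["eef_pos"]
print(proj(c,[p[0],p[1],p[2]-78]), proj(c,[564.2,255.2,52]))
```

```text
[564.79134271 252.76780033 161.09205131] [3.14023399e+00 8.81526262e-04 2.46068306e+00]
306 [560.87161672 259.82720988  45.89227699] ((561.918212890625, 256.7833251953125), (16.547866821289062, 26.93048858642578), 50.84418487548828)
[280.52807682 391.78878764] [281.90504713 402.08646922]
```

View pics/grasp.png

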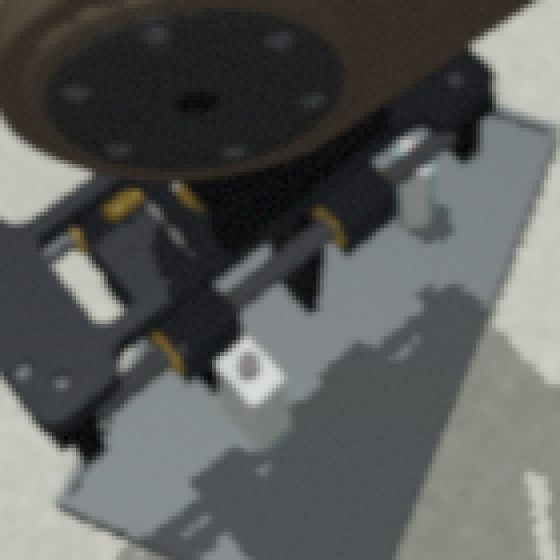

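The cell, with its stopper, sits in front of the fingers at crop (250,370), between the two finger columns. The short cell at (420,190) is well below the hand. I correct by 2 mm and descend in stages.

Call:
{"name": "jog_arm", "arguments": {"motion": [[0, 0, 0, 2, 1.5, 0, 40], [0, 0, 0, 0, 0, 10, 40], [0, 0, 0, 0, 0, 8, 40], [0, 0, 0, 0, 0, 0, 40]]}}

```text
t: 11.75
eef_pos: [563.1, 255.6, 140.9]
tcp_rot: [-3.14, -0.001, 2.461]
ft_force: [0.3, -0.5, -0.2]
opening: 0.42
grip_force: 0.0
```

Call:
{"name": "jog_arm", "arguments": {"motion": [[0, 0, 0, 0, 0, 10, 40], [0, 0, 0, 0, 0, 10, 40], [0, 0, 0, 0, 0, 10, 40], [0, 0, 0, 0, 0, 10, 40], [0, 0, 0, 0, 0, 8, 40], [0, 0, 0, 0, 0, 0, 40], [0, 0, 0, 0, 0, 0, 40]]}}

```text
t: 12.62
eef_pos: [563.6, 255.7, 94.0]
tcp_rot: [3.141, 0.0, 2.461]
ft_force: [0.8, 0.2, 0.1]
opening: 0.417
grip_force: 0.0
```

Run:
```python
from h import *
s=env.state();print(s["eef_pos"],s["tcp_rot"],s["ft_force"])
for n in("side","top"):
    c=shot(n);X=world(c)
    k=X[(np.hypot(X[...,0]-564,X[...,1]-255)<30)&(X[...,2]>46)&(X[...,2]<54.5)&(c["color"].mean(-1)>90)]
    if len(k)>5: print(n,len(k),k.mean(0),cv2.minAreaRect(k[:,:2].astype(np.float32)))
```

```text
[563.58660008 255.7328075   94.03850385] [3.14124119e+00 1.25559881e-04 2.46129379e+00] [0.8342004  0.22269624 0.14072245]
side 40 [555.35529738 261.87398026  50.4167176 ] ((557.4083862304688, 259.50048828125), (14.791169166564941, 15.827288627624512), 52.4560432434082)
```

Call:
{"name": "jog_arm", "arguments": {"motion": [[0, 0, 0, 0, 0, 2, 40], [0, 0, 0, 0, 0, 0, 22], [0, 0, 0, 0, 0, 0, 18], [0, 0, 0, 0, 0, 0, 14], [0, 0, 0, 0, 0, 0, 10], [0, 0, 0, 0, 0, 0, 5], [0, 0, 0, 0, 0, 0, 0], [0, 0, 0, 0, 0, 0, 0]]}}

```text
t: 13.72
eef_pos: [563.5, 255.7, 91.9]
tcp_rot: [3.141, 0.0, 2.461]
ft_force: [-0.0, 0.3, 1.0]
opening: 0.164
grip_force: 30.0
```

Call:
{"name": "jog_arm", "arguments": {"motion": [[0, 0, 0, 0, 0, -5, 0], [0, 0, 0, 0, 0, -20, 0], [0, 0, 0, 0, 0, -30, 0], [0, 0, 0, 0, 0, -30, 0], [0, 0, 0, 0, 0, -30, 0], [0, 0, 0, 0, 0, -15, 0], [0, 0, 0, 0, 0, 0, 0]]}}

```text
t: 14.6
eef_pos: [563.6, 255.7, 222.5]
tcp_rot: [3.14, 0.001, 2.461]
ft_force: [0.0, 0.7, -0.7]
opening: 0.165
grip_force: 30.0
```

Run:
```python
from h import *
s=env.state();print(s["eef_pos"],s["tcp_rot"],s["opening"],s["grip_force"])
c=shot("side");I=c["color"];p=s["eef_pos"]
u,v=proj(c,[p[0],p[1],p[2]-59]).astype(int);print(u,v)
cv2.imwrite('pics/lift.png',cv2.resize(I[max(v-60,0):v+60,u-60:u+60],(600,600),interpolation=3)[...,::-1])
```

```text
[563.56224407 255.71308426 222.46013745] [3.14034848e+00 7.07147863e-04 2.46124683e+00] 0.1654876064140127 29.999958872795105
277 368
```

View pics/lift.png

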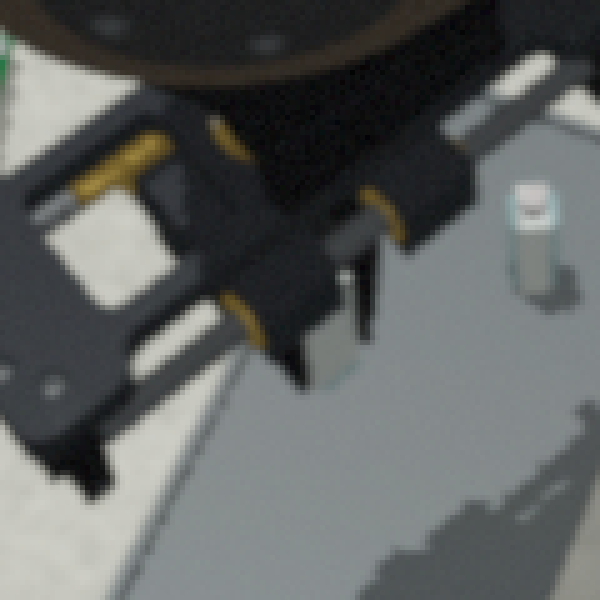

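The cell is held squarely between the fingers at crop (335,345), with the window face open to the camera and the short cell untouched. I turn it and carry it to the fixture at height.

Call:
{"name": "jog_arm", "arguments": {"motion": [[0, 0, 5, 0, 0, 0, 0], [0, 0, 9, 0, 0, 0, 0], [0, 0, 9, 0, 0, 0, 0], [0, 0, 9, 0, 0, 0, 0], [0, 0, 9, 0, 0, 0, 0], [0, 0, 5.9, 0, 0, 0, 0], [0, 0, 0, 0, 0, 0, 0]]}}

```text
t: 15.52
eef_pos: [563.2, 255.6, 220.5]
tcp_rot: [-3.14, 0.0, 1.643]
ft_force: [-0.8, -0.1, 0.2]
opening: 0.167
grip_force: 30.0
```

Call:
{"name": "jog_arm", "arguments": {"motion": [[0, 0, 0, -20, -1, 0, 0], [0, 0, 0, -40, -1, 0, 0], [0, 0, 0, -55, -1, 0, 0], [0, 0, 0, -55, -1, 0, 0], [0, 0, 0, -55, -1, 0, 0], [0, 0, 0, -55, -1, 0, 0], [0, 0, 0, -55, -1, 0, 0], [0, 0, 0, -45, -1, 0, 0], [0, 0, 0, -29, -1, 0, 0], [0, 0, 0, 0, 0, 0, 0]]}}

```text
t: 16.77
eef_pos: [583.1, -155.5, 221.3]
tcp_rot: [-3.141, -0.0, 1.641]
ft_force: [-0.0, 0.7, -0.3]
opening: 0.17
grip_force: 30.0
```

Call:
{"name": "jog_arm", "arguments": {"motion": [[0, 0, 0, 2.6, 0.7, 0, 0], [0, 0, 0, 0, 0, 15, 0], [0, 0, 0, 0, 0, 25, 0], [0, 0, 0, 0, 0, 25, 0], [0, 0, 0, 0, 0, 20, 0], [0, 0, 0, 0, 0, 13, 0], [0, 0, 0, 0, 0, 0, 0], [0, 0, 0, 0, 0, 0, 0]]}}

```text
t: 17.77
eef_pos: [584.7, -150.1, 124.3]
tcp_rot: [3.141, 0.0, 1.643]
ft_force: [0.3, -1.1, 0.4]
opening: 0.166
grip_force: 30.0
```

Run:
```python
from h import *
s=env.state();print(s["eef_pos"],s["tcp_rot"],s["opening"])
c=shot("side");I=c["color"];p=s["eef_pos"];X=world(c)
u,v=proj(c,[583.6,-152.9,60]).astype(int);print(u,v)
cv2.imwrite('pics/fin.png',cv2.resize(I[v-55:v+55,u-55:u+55],(600,600),interpolation=3)[...,::-1])
# cell in fixture frame
a=np.radians(4.1);R=np.array([[np.cos(a),np.sin(a)],[-np.sin(a),np.cos(a)]])
F=X.copy();F[...,:2]=(X[...,:2]-[583.6,-152.9])@R.T
m=(abs(F[...,0])<20)&(abs(F[...,1])<30)&(F[...,2]>25)&(F[...,2]<95)
br=I.mean(-1)
for nm,k in(("bright",m&(br>75)),("dark",m&(br<=75))):
    q=F[k]
    if len(q): print(nm,len(q),np.percentile(q,[1,10,50,90,99],axis=0).round(1).tolist())
k=m&(br>75)
for r in np.unique(np.where(k)[0]): 
    q=F[r][k[r]];print(r,len(q),np.where(k[r])[0][[0,-1]],q.mean(0).round(1),q[[0,-1],0].round(1))
c=shot("top")
```

```text
[ 584.66004253 -150.14100414  124.31974642] [3.14078109e+00 2.43556537e-04 1.64304304e+00] 0.16619382306787364
317 212
bright 175 [[-14.5, -9.8, 45.7], [-5.9, 0.2, 51.0], [0.4, 14.0, 78.9], [6.9, 16.8, 89.6], [10.5, 18.8, 93.4]]
dark 126 [[-18.1, 10.3, 41.6], [-15.0, 12.2, 50.5], [-7.7, 13.9, 74.0], [13.1, 15.4, 90.7], [15.2, 16.9, 94.4]]
201 7 [314 320] [ 0.7 -7.  87.9] [ 7.3 -5.1]
202 7 [314 320] [ 0.2 -2.7 89.1] [ 6.8 -5.4]
203 7 [314 320] [-0.2  1.2 89.9] [ 6.6 -6. ]
204 8 [313 320] [ 0.6  3.2 88.8] [ 7.4 -6.3]
205 8 [313 320] [ 0.5  4.4 87.1] [ 7.2 -6.5]
206 9 [312 320] [ 1.2  7.1 86.7] [ 8.4 -7. ]
207 10 [308 320] [ 2.6  9.5 86. ] [17. -7.]
208 9 [312 320] [ 0.7 12.  85.7] [ 8.8 -7.5]
209 8 [313 320] [-0.3 12.5 83.5] [ 6.9 -7.5]
210 8 [313 320] [-0.6 15.2 83.3] [ 7.1 -7.6]
211 7 [313 319] [ 0.4 15.4 80.5] [ 6.8 -5.8]
212 7 [313 319] [ 0.5 15.1 77.4] [ 6.9 -6. ]
213 8 [309 319] [ 2.3 15.4 74.6] [15.1 -5.9]
214 7 [313 319] [ 0.3 16.4 72.9] [ 7.2 -6. ]
215 8 [313 324] [-1.6 15.7 69.5] [  7.  -16.2]
216 8 [313 324] [-1.6 14.8 65.7] [  7. -16.]
217 7 [313 319] [ 0.5 15.6 63.3] [ 7.  -5.9]
218 8 [313 323] [-1.3 15.3 60.3] [  7.3 -14. ]
219 7 [313 319] [ 0.5 15.4 57.3] [ 7.2 -5.9]
220 6 [314 319] [-0.5 15.3 54.3] [ 4.7 -5.9]
221 7 [313 319] [ 0.6 15.5 51.5] [ 7.1 -6.2]
222 7 [314 320] [-1.5 15.5 48.7] [ 4.7 -7.8]
223 6 [314 319] [-0.5 15.9 46. ] [ 4.7 -5.8]
224 1 [318 318] [-3.9 18.  45.4] [-3.9 -3.9]
```

View pics/fin.png

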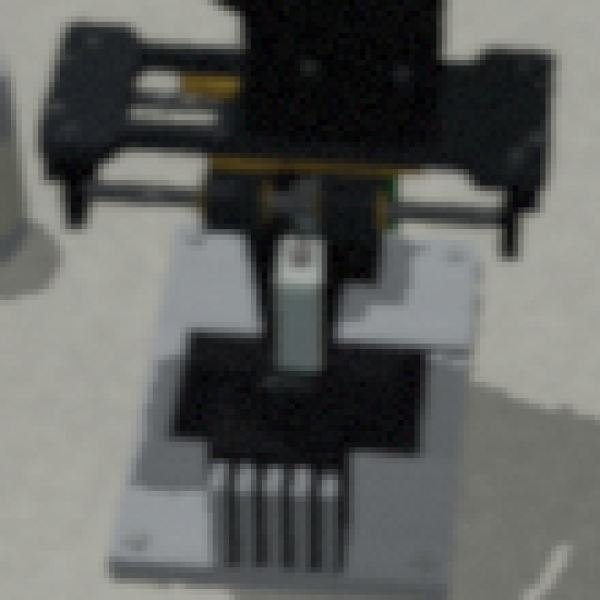

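The cell hangs upright between the fingers at crop (300,310), its window facing the near tube along y, over the level plate. I re-measure with several frames for the fine correction.

Run:
```python
from h import *
a=np.radians(4.1);R=np.array([[np.cos(a),np.sin(a)],[-np.sin(a),np.cos(a)]])
W=[];B=[];T=[]
for i in range(6):
    c=shot("side");br=c["color"].mean(-1);X=world(c);F=X.copy();F[...,:2]=(X[...,:2]-[583.6,-152.9])@R.T
    s=env.state();print(s["eef_pos"].round(2),s["tcp_rot"].round(4))
    w=F[212:223,314:319].reshape(-1,3);W.append(np.median(w,0)); T.append(np.percentile(F[204:209,314:319,2],[25,50,75]))
    k=(br>70)&(F[...,2]>7)&(F[...,2]<17)&(abs(F[...,0])<80)&(abs(F[...,1])<110)
    k=cv2.morphologyEx(k.astype(np.uint8),cv2.MORPH_OPEN,np.ones((3,3)))>0
    q=F[k]
    n=q[abs(q[:,1]-70)<40]; # x edges near +y part
    B.append([*np.percentile(q[:,1],[.5,99.5]),*np.percentile(n[:,0],[.5,99.5]),np.median(q[:,2])])
print(np.mean(W,0),np.mean(T,0),np.mean(B,0))
# window left/right by colour gradient rows
g=np.abs(np.diff(br[213:222,306:328],axis=1)).mean(0);print(g.round(0))
P=F[217,306:328];print(P.round(0)[:, :2].tolist())
```

```text
[ 584.61 -150.27  124.52] [3.1405e+00 4.0000e-04 1.6428e+00]
[ 584.56 -150.31  124.43] [3.1406e+00 4.0000e-04 1.6428e+00]
[ 584.51 -150.31  124.32] [3.1408e+00 3.0000e-04 1.6427e+00]
[ 584.48 -150.32  124.25] [3.1409e+00 2.0000e-04 1.6427e+00]
[ 584.45 -150.31  124.14] [3.1411e+00 1.0000e-04 1.6427e+00]
[ 584.42 -150.33  124.04] [3.1412e+00 1.0000e-04 1.6427e+00]
[nan nan nan] [nan nan nan] [-94.41721325  95.29911595 -65.79534661  63.31505724  13.12261069]
[ 3.  6. 20. 32. 18. 26. 28. 13.  3.  1.  1.  1.  3. 17. 34. 17. 26. 31.
 17.  5.  2.]
[[29.0, -32.0], [27.0, -34.0], [24.0, -34.0], [22.0, -32.0], [13.0, 13.0], [11.0, 16.0], [9.0, 14.0], [7.0, 13.0], [5.0, 15.0], [3.0, 15.0], [0.0, 16.0], [-2.0, 16.0], [-4.0, 16.0], [-6.0, 17.0], [-8.0, 12.0], [-10.0, 12.0], [-12.0, 14.0], [-14.0, 13.0], [-16.0, 12.0], [-14.0, -37.0], [-16.0, -38.0], [-18.0, -38.0]]
```

Call:
{"name": "jog_arm", "arguments": {"motion": [[0, 0, 0, -0.8, -1, 1, 0], [0, 0, 0, 0, 0, 0, 0], [0, 0, 0, 0, 0, 0, 0], [0, 0, 0, 0, 0, 0, 0], [0, 0, 0, 0, 0, 0, 0], [0, 0, 0, 0, 0, 0, 0], [0, 0, 0, 0, 0, 0, 0], [0, 0, 0, 0, 0, 0, 0]]}}

```text
t: 19.18
eef_pos: [583.5, -151.1, 122.8]
tcp_rot: [3.142, -0.0, 1.643]
ft_force: [-0.3, -0.1, 0.0]
opening: 0.165
grip_force: 30.0
```

Run:
```python
from h import *
c=shot("side");X=world(c);br=c["color"].mean(-1)
p=X[(br<60)&(X[...,2]<30)&(abs(X[...,1]+153)<30)&(abs(X[...,0]-584)<50)]
A=np.c_[p[:,:2]-[584,-153],np.ones(len(p))];print(len(p),np.linalg.lstsq(A,p[:,2],rcond=None)[0])
s=env.state();print(s["eef_pos"],abs(s["qvel"]).max(),s["grip_force"])
print(env.job_done())
```

```text
505 [ 1.01713252e-04 -4.28422205e-03  1.31497321e+01]
[ 583.4660698  -151.12439979  122.81646908] 0.0023118764075896014 29.9998140335083
the job is handed in; nothing more can be done
None
```

The job is handed in: the plate is pressed level, and the longer cell is held still and upright by its frosted sides in mid-light-path, within about 2 mm of centre by my measurements, at 19 s of the allowed 51 s.

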